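# Hold a truck rear lamp on its gasket for the screws

### The arm

A 7-joint arm with a two-finger parallel gripper is mounted at the origin on the work surface. World frame = base frame: x ahead of the robot, y to its left, z up, the work surface at z = 0. Lengths are in m, angles in rad, forces in N, time in s.
With the tool pointing down it reaches from about 0.4 to 0.85 m from the base axis. Payload 4.5 kg.
Tool frame: the origin (TCP) lies midway between the tips of the shut fingers; the grasp point (between the pads) lies env.grasp_offset behind it (env.grasp_offset is the distance from the TCP to the grasp point, in m); z points along the fingers, y is the line along which they close (so a half turn about z gives the same grasp; the last joint's range is limited). The gripper opens to 88 mm and grips with 3 to 60 N. Pads are 18 mm wide; open, the fingers measure 123 mm over their backs; the gripper's body (75 mm by 187 mm) begins 45 mm behind the grasp point.
Start: joints at [1.152, 0.689, -0.195, 1.565, 0.157, 0.902, -0.215], TCP at [0.273, -0.562, 0.239] pointing down, gripper open.
Joint ranges: [-3.01, 3.01], [-0.46, 2.08], [-1.47, 1.51], [0.13, 2.56], [-1, 4.14], [0.04, 2.09], [-2.66, 2.66]. Speed limits (rad/s): [2.57, 2.57, 3.14, 3.14, 3.14, 3.14, 3.14].

### API

Orientations are given as a unit quaternion [x, y, z, w].
In Python, from plant import env, optics, order gives the robot as it stands.
- The arm moves only by the tool jog_arm, never from a script. Its argument "motion" is a list of rows, each an object of numbers: "x", "y", "z": the shift along the tool's x, y, z as a fraction of full scale; "rx", "ry", "rz": the turn, a rotation vector about the tool's x, y, z as a fraction of full scale; "claw": the closure, from -1 (fully open) to 1 (shut). A call has 1 to 20 rows; each row shifts and turns the commanded pose from where the row before left it, along the tool's axes as they then stand; what a row does not reach is not made up. Full scale, the value 1, is 0.4 m for a shift and pi rad for a turn. A row lasts 1/8 s, in which the tool goes at most 62.5 mm and 10.7 degrees, less where a joint would pass 70% of its speed; a pose out of reach is approached as far as the arm can. A call with a number of a shift or a turn outside -1 to 1 is refused whole. A call with a gripper value outside its range is refused whole. The fingers move at their own pace and stop on an object; "newtons" is the grip in N (left out, the last holds). Time passes only in rows, so rows that do not move let the fingers close. It gives the time, the measured TCP pose, the force, the opening and the grip force at its end, in the units of the state.
- env.state(): the state, without advancing time (a new reading comes with each control period).
- optics.read_camera(name): name is "side" or "top"; returns a dict with "color" (420x560x3 uint8, red, green, blue), "K" (3x3 intrinsics, pixels), "R" (3x3) and "t" (3): a world point X has camera coordinates R X + t. Camera axes: x right, y down, z forward; pixel columns grow to the right and rows downward; lengths in m; the calibration is good to about 2 mm. A picture is of the moment at which its call begins. There is no depth.
- order.finish_job(): hands the job in; it is judged then, once.
The state is a dict: "clock": time; "joints": joint angles; "qd": joint speeds; "joint_efforts": joint torques, N m; "ee_pos": TCP position; "tool_rot": TCP orientation; "wrist_force": force on the tool from outside, world axes, zero at the start; "ft_torque": the same for the moment, N m; "gripper_width": finger opening in m; "gripper_force": force on a finger pad.
Only numpy, scipy, OpenCV 4.12 (cv2) and the standard library are available. Lean on these libraries where they do the work, as an engineer would, in place of code of your own. Each camera call takes 0.05 s, during which the arm holds its last target. There are 200 camera calls.

### The job

The blue spray can has been left in the way in front of the lamp carrier: set it down upright in the free part of the steel tray, without dropping it, and let go. Then lift the rear lamp by its two narrow sides and be my third hand: press its black back squarely onto the black sponge gasket on the carrier, amber part up, edges lined up with the gasket's, with a steady push of about 10 N that squeezes the gasket without crushing it; I will drive the screws from behind. Finish while still holding the lamp there in the air with that push, and leave everything else on the bench where it is.

Things in the scene. Friction and masses are not known exactly. Their poses are not given: they have to be found in the camera images.
- lamp_centre (a point): Centre of the loose rear lamp: an upright block 58 mm wide (its x), 42 deep (its y), 90 high (its z), about 0.2 kg. It starts standing on the bench, this point 45 mm up. Its -y side is the lens (red below, amber on top), its +y side the flat black back with two brass inserts. Grip it by its plain parallel x sides, 58 mm apart.
- lamp_back (a point): Centre of the lamp's flat black back, 21 mm from the lamp's centre along its +y; same axes as the lamp.
- carrier: Fixed lamp carrier: upright grey steel plate 120 mm wide (its x), 4 thick, top edge 156 mm above the bench, on a heavy red base behind it (170 wide, reaching 153 mm to +y). Origin on the bench under the middle of the plate's front face. Its +y points into the plate: the front, with the gasket, faces its -y, over bare bench.
- gasket: Black sponge gasket on the carrier's front, 58 (its x) by 90 mm high like the lamp's back, 15 mm thick. Origin at the centre of its free face, at rest 15 mm in front of the plate, 105 mm above the bench; axes as the carrier's. Springs back along its y: 1.8 N per mm (10 N at 5.5 mm); this point moves with it. Crushed above 20 N. The lamp goes on it centre to centre, axes alike.
- can_centre (a point): Centre (half-way up) of the blue spray can with a yellow cap: 52 mm across, blue body 96 mm high, 120 mm with the cap (38 mm across), about 0.25 kg. It stands upright in front of the carrier at the start, so this point is 60 mm up.
- tray: Fixed low steel tray, 230 mm (its x) by 140 mm (its y), rim 14 mm high, walls and floor 3 mm thick. Origin on the bench under its middle. Its -x half holds the bottle, its +x half is free.
- bottle: White bottle with red cap, 54 mm across, 150 mm high, standing in the -x half of the tray, about 58 mm from the tray's middle; stays there. Origin at the centre of its underside.
- grease: Yellow grease jar with red lid, 68 mm across, 75 mm high; stays. Origin at the centre of its underside.
- hubcover: Chrome wheel-hub cover, 194 mm across, 80 mm high; stays. Origin at the centre of its underside.
- screwdriver: Screwdriver lying on the bench; stays.
- dish: Small round steel dish with screws, 100 mm across, 22 mm high; stays. Origin at the centre of its underside.

How it is judged:
By the outcome, as a careful person would: the job done as asked, in the order asked, and still so for the second after the job is handed in, while the arm keeps its last pose, push and grip.
It also fails if it takes over 67 s, if anything falls off the work surface, if the arm or the gripper's body presses on something with over 40 N, if the wrist force passes 120 N, or if a joint passes its speed limit or range.

## Working session

There is one attempt and no reset: what is moved stays moved. The work goes in short steps, Python scripts to look and compute and a tool call to move; the robot and the scene stay as the last step left them, time stands still between calls to the robot, and variables do not carry over. Pictures are saved under pics/ and viewed, at most 10 in all, crops included, and the job is handed in when it is done.

Besides the shell and the picture viewer there is one more tool, called as name(argument=value, ...), one argument or row to a line, values as JSON. jog_arm: Moves the arm, as the interface text tells. Shift numbers are shares of 0.4 m and turn numbers shares of pi rad, none past 1 either way. Its arguments: {"type":"object","properties":{"motion":{"type":"array"},"newtons":{"type":"number"}},"required":["motion"]}

```bash
mkdir -p pics; ls
python3 - <<'E'
from plant import env, optics, order
import cv2,numpy as np
s=env.state(); print(s, env.grasp_offset)
for n in("side","top"):
    c=optics.read_camera(n); cv2.imwrite(f"pics/{n}0.png",c["color"][:,:,::-1])
    np.set_printoptions(precision=4,suppress=True); print(n,c["K"],c["R"],c["t"],-c["R"].T@c["t"])
E
```

```text
pics
{'clock': 0.0, 'joints': array([ 1.15178415,  0.68998396, -0.19449574,  1.56636698,  0.15729213,
        0.90249088, -0.21509238]), 'qd': array([ 1.78710448e-03,  6.26395693e-04, -4.03417119e-04, -1.70448553e-03,
        1.44994446e-03, -6.02129065e-05,  3.52751513e-04]), 'joint_efforts': array([-1.20297762e-03, -5.27562475e+01, -1.26711935e+00, -1.53432012e+01,
       -5.27206413e-02,  6.40583763e-03,  1.70010835e-04]), 'ee_pos': array([ 0.27310055, -0.56145842,  0.23790347]), 'tool_rot': array([ 9.74470498e-01,  2.24513662e-01, -2.76555706e-04, -8.87622514e-04]), 'wrist_force': array([-0.28402924,  0.57043606, -0.91464206]), 'ft_torque': array([ 0.0101338 ,  0.05146269, -0.07158312]), 'gripper_force': 0.0, 'gripper_width': 0.08857763772572597} 0.0187
side [[393.0444   0.     276.5994]
 [  0.     393.0444 207.7254]
 [  0.       0.       1.    ]] [[-0.9865 -0.1636  0.0104]
 [-0.0956  0.5226 -0.8472]
 [ 0.1332 -0.8367 -0.5312]] [0.5945 0.1316 0.7935] [0.4934 0.6924 0.5269]
top [[452.8053   0.     274.0004]
 [  0.     452.8053 205.5423]
 [  0.       0.       1.    ]] [[-0.0064 -0.9999  0.0086]
 [-0.9958  0.0056 -0.0916]
 [ 0.0916 -0.0091 -0.9958]] [-0.0202  0.5827  1.0472] [ 0.4842 -0.0139  1.0963]
```

View pics/side0.png

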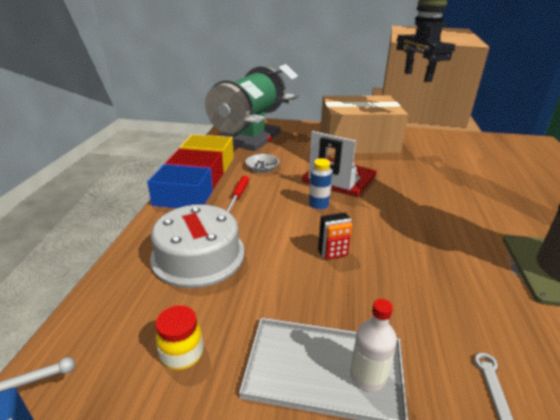

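View pics/top0.png

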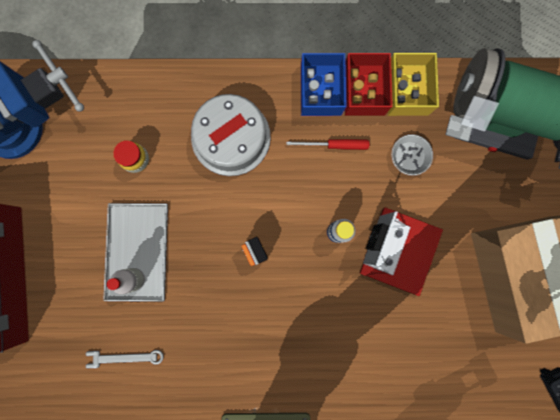

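The side view shows the can at about (320,185), the gasket on its carrier at (330,155), the lamp at (336,237) and the tray around (325,365) with the bottle at (373,350). In the top view the can's cap is at (344,230), the lamp at (255,250), the carrier plate at (390,243), the tray around (137,250) and the bottle's cap at (113,283). I'll enlarge the key regions.

Run:
```python
import cv2,numpy as np
s=cv2.imread("pics/side0.png");t=cv2.imread("pics/top0.png")
a=cv2.resize(s[120:270,295:385],None,fx=4,fy=4,interpolation=cv2.INTER_CUBIC)
b=cv2.resize(t[200:300,355:445],None,fx=4,fy=4,interpolation=cv2.INTER_CUBIC)
c=cv2.resize(t[230:275,235:275],None,fx=4,fy=4,interpolation=cv2.INTER_CUBIC)
o=np.zeros((600,760,3),np.uint8);o[:600,:360]=a;o[:400,370:730]=b;o[410:590,370:530]=c
cv2.imwrite("pics/zoom0.png",o)
```

```text
(no output)
```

View pics/zoom0.png

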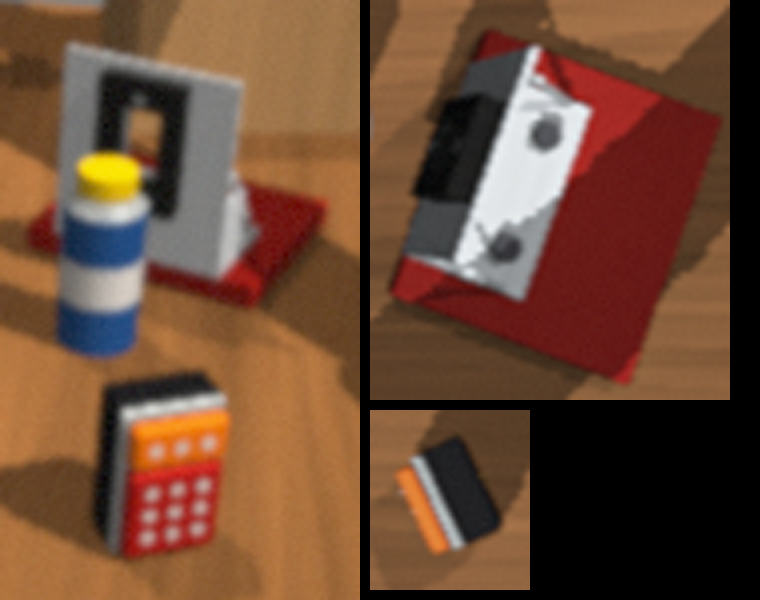

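The zoom shows the gasket as a black frame on the plate, about (320–342, 137–175) in side-view pixels, partly hidden by the can. The lamp's lens faces left in the top view at a different yaw from the carrier. I'll measure the can, tray and lamp now, and the carrier once the can is gone.

```bash
cat > h.py <<'E'
import numpy as np, cv2, json
from scipy.spatial.transform import Rotation as Rot
np.set_printoptions(precision=4,suppress=True)
def grab(name,save=None):
    from plant import optics
    c=optics.read_camera(name)
    if save: cv2.imwrite(f"pics/{save}.png",c["color"][:,:,::-1])
    return c
def hsv(c): return cv2.cvtColor(c["color"],cv2.COLOR_RGB2HSV)
def ray(c,p):
    d=c["R"].T@np.linalg.inv(c["K"])@np.array([p[0],p[1],1.]); return -c["R"].T@c["t"],d/np.linalg.norm(d)
def onz(c,p,z):
    o,d=ray(c,p); return o+d*(z-o[2])/d[2]
def tri(c1,p1,c2,p2):
    o1,d1=ray(c1,p1);o2,d2=ray(c2,p2)
    a=np.linalg.lstsq(np.stack([d1,-d2],1),o2-o1,rcond=None)[0]
    q1,q2=o1+a[0]*d1,o2+a[1]*d2
    return (q1+q2)/2,np.linalg.norm(q1-q2)
def proj(c,X):
    v=c["K"]@(c["R"]@np.asarray(X,float)+c["t"]); return v[:2]/v[2]
def mask(c,lo,hi,box):
    m=cv2.inRange(hsv(c),np.array(lo),np.array(hi)); k=np.zeros_like(m); x0,y0,x1,y1=box; k[y0:y1,x0:x1]=m[y0:y1,x0:x1]
    return k
def big(m):
    cs,_=cv2.findContours(m,cv2.RETR_EXTERNAL,cv2.CHAIN_APPROX_NONE); return max(cs,key=cv2.contourArea)
E
python3 - <<'E'
from h import *
S=grab("side");T=grab("top")
def cen(m): ys,xs=np.nonzero(m);return np.array([xs.mean(),ys.mean()])
yt=mask(T,(20,120,100),(35,255,255),(325,215,365,245));ys=mask(S,(20,120,100),(35,255,255),(305,150,340,180))
ct,r=cv2.minEnclosingCircle(big(yt)); print("cap",ct,r,cen(yt),cen(ys),tri(T,cen(yt),S,cen(ys)),onz(T,cen(yt),.118))
by=cv2.boundingRect(ys);print("side cap bbox",by)
# cap top in the side view, apex row of bbox is back rim
bl=mask(S,(100,120,50),(120,255,255),(305,150,345,215)); x,y,w,h=cv2.boundingRect(bl);print("blue",x,y,w,h,"bottom front",onz(S,(x+w/2-.5,y+h-1),0))
# tray
g=mask(T,(0,0,110),(180,45,255),(95,190,180,310)); c=big(g); R=cv2.minAreaRect(c);print("tray",R); q=np.array([onz(T,p,.014) for p in cv2.boxPoints(R)]);print(q,q.mean(0),np.linalg.norm(np.diff(q,axis=0),axis=1))
# bottle cap
rc=mask(T,(0,120,70),(10,255,255),(100,270,130,295));print("bottlecap",cen(rc),onz(T,cen(rc),.148))
# lamp
o=mask(T,(5,140,120),(20,255,255),(235,230,275,275)); k=mask(T,(0,0,0),(180,255,45),(235,230,275,275)); w=mask(T,(0,0,120),(180,50,255),(235,230,275,275))
for n,m in(("o",o),("k",k),("w",w),("all",cv2.morphologyEx(o|k|w,cv2.MORPH_CLOSE,np.ones((3,3))))):
    R=cv2.minAreaRect(big(m));print("lamp",n,R,onz(T,R[0],.09)); b=np.array([onz(T,p,.09)[:2] for p in cv2.boxPoints(R)]);print(b.tolist(),np.linalg.norm(np.diff(b,axis=0),axis=1))
os_=mask(S,(5,140,120),(18,255,255),(310,205,360,265)); rs=cv2.inRange(hsv(S),(0,150,90),(4,255,255))
print("side orange",cv2.minAreaRect(big(os_)),cen(os_))
E
```

```text
cap (344.5769348144531, 229.5) 8.786340713500977 [344.572  229.4938] [321.8161 163.7816] (array([ 0.5218, -0.176 ,  0.1133]), np.float64(0.0007822430734992168)) [ 0.5213 -0.1752  0.118 ]
side cap bbox (314, 158, 17, 13)
blue 310 175 21 33 bottom front [ 0.5177 -0.1607  0.    ]
tray ((134.94595336914062, 251.56707763671875), (59.895442962646484, 99.1479721069336), 1.9749339818954468)
[[0.3631 0.3783 0.014 ]
 [0.5969 0.3767 0.014 ]
 [0.5911 0.2335 0.014 ]
 [0.3573 0.238  0.014 ]] [0.4771 0.3066 0.014 ] [0.2338 0.1433 0.2339]
bottlecap [112.8333 283.5159] [0.4116 0.3111 0.148 ]
lamp o ((254.5, 252.0), (44.0, 39.0), 90.0) [0.4738 0.0206 0.09  ]
[[0.522696750208429, 0.06372112220320178], [0.5221672996767611, -0.02282940039183394], [0.42538576790139476, -0.022205903443340357], [0.42598147162701894, 0.06358136299803348]] [0.0866 0.0968 0.0858]
lamp k ((257.800048828125, 249.10003662109375), (24.149532318115234, 9.391485214233398), 63.43495178222656) [0.4802 0.0133 0.09  ]
[[0.4994973090002753, 0.03446945793423903], [0.5086662666348037, 0.01584125458503529], [0.46091643766165874, -0.007860196547023192], [0.45183324111700013, 0.010714685445565086]] [0.0208 0.0533 0.0207]
lamp w ((251.30003356933594, 252.60003662109375), (24.59674835205078, 2.683281421661377), 63.43495178222656) [0.4726 0.0277 0.09  ]
[[0.49557340638806335, 0.04244154229734135], [0.498188988271047, 0.037127628191696245], [0.44965847340711806, 0.012927011723409213], [0.4470677889820083, 0.01822547946056064]] [0.0059 0.0542 0.0059]
lamp all ((254.5, 252.0), (44.0, 39.0), 90.0) [0.4738 0.0206 0.09  ]
[[0.522696750208429, 0.06372112220320178], [0.5221672996767611, -0.02282940039183394], [0.42538576790139476, -0.022205903443340357], [0.42598147162701894, 0.06358136299803348]] [0.0866 0.0968 0.0858]
side orange ((334.5, 234.5), (59.0, 49.0), 90.0) [338.6918 233.7393]
```

jog_arm(
  motion=[
    {"rz": -0.0474, "claw": -1},
    {"rz": -0.0474},
    {"rz": -0.0474},
    {"rz": -0.0474},
    {"rz": -0.0474},
    {"x": 0.0866, "y": 0.0174},
    {"x": 0.0866, "y": 0.0174},
    {"x": 0.0866, "y": 0.0174},
    {"x": 0.0866, "y": 0.0174},
    {"x": 0.0866, "y": 0.0174},
    {"x": 0.0866, "y": 0.0174},
    {"x": 0.0866, "y": 0.0174},
    {"x": 0.0866, "y": 0.0174},
    {"x": 0.0866, "y": 0.0174},
    {"x": 0.0866, "y": 0.0174},
    {"x": 0.0866, "y": 0.0174},
    {"x": 0.0866, "y": 0.0174},
    {"x": 0.0866, "y": 0.0174},
    {},
    {},
  ],
)

```text
invalid input at $.motion[0]: expected keys x, y, z, rx, ry, rz, claw
```

jog_arm(
  motion=[
    {"x": 0, "y": 0, "z": 0, "rx": 0, "ry": 0, "rz": -0.0474, "claw": -1},
    {"x": 0, "y": 0, "z": 0, "rx": 0, "ry": 0, "rz": -0.0474, "claw": -1},
    {"x": 0, "y": 0, "z": 0, "rx": 0, "ry": 0, "rz": -0.0474, "claw": -1},
    {"x": 0, "y": 0, "z": 0, "rx": 0, "ry": 0, "rz": -0.0474, "claw": -1},
    {"x": 0, "y": 0, "z": 0, "rx": 0, "ry": 0, "rz": -0.0474, "claw": -1},
    {"x": 0.125, "y": 0.025, "z": 0, "rx": 0, "ry": 0, "rz": 0, "claw": -1},
    {"x": 0.125, "y": 0.025, "z": 0, "rx": 0, "ry": 0, "rz": 0, "claw": -1},
    {"x": 0.125, "y": 0.025, "z": 0, "rx": 0, "ry": 0, "rz": 0, "claw": -1},
    {"x": 0.125, "y": 0.025, "z": 0, "rx": 0, "ry": 0, "rz": 0, "claw": -1},
    {"x": 0.125, "y": 0.025, "z": 0, "rx": 0, "ry": 0, "rz": 0, "claw": -1},
    {"x": 0.125, "y": 0.025, "z": 0, "rx": 0, "ry": 0, "rz": 0, "claw": -1},
    {"x": 0.125, "y": 0.025, "z": 0, "rx": 0, "ry": 0, "rz": 0, "claw": -1},
    {"x": 0.125, "y": 0.025, "z": 0, "rx": 0, "ry": 0, "rz": 0, "claw": -1},
    {"x": 0.125, "y": 0.025, "z": 0, "rx": 0, "ry": 0, "rz": 0, "claw": -1},
    {"x": 0, "y": 0, "z": 0, "rx": 0, "ry": 0, "rz": 0, "claw": -1},
    {"x": 0, "y": 0, "z": 0, "rx": 0, "ry": 0, "rz": 0, "claw": -1},
  ],
)

```text
clock: 2.2
ee_pos: [0.5208, -0.1766, 0.2385]
tool_rot: [0.826, 0.563, -0.001, 0.0]
wrist_force: [-0.5, -0.8, 0.1]
gripper_width: 0.0882
gripper_force: 0.0
```

```bash
cat >> h.py <<'E'
def plan(tgt,yang=None):
    "remaining shift in tool axes (fractions) to world TCP target; yaw error of tool y to yang (deg), as rz fraction; tilt"
    from plant import env
    s=env.state(); R=Rot.from_quat(s["tool_rot"]).as_matrix()
    a=np.degrees(np.arctan2(R[1,1],R[0,1]))
    print("t",s["clock"],"pos",s["ee_pos"],"yang",round(a,2),"z",R[:,2],"F",s["wrist_force"],"w",s["gripper_width"],s["gripper_force"],"j7",s["joints"][6])
    d=np.asarray(tgt)-s["ee_pos"]
    if yang is not None:
        e=(yang-a+180)%360-180; print("rz",-e/180); R=Rot.from_euler("z",e,degrees=True).as_matrix()@R
    print("shift",R.T@d/0.4)
E
python3 -c "
from h import *; plan([.5215,-.1755,.064])"
```

```text
t 2.2 pos [ 0.5208 -0.1766  0.2385] yang -21.41 z [-0.0012 -0.0009 -1.    ] F [-0.5211 -0.7895  0.1288] w 0.08815218395952593 0.0 j7 -0.4193431229453626
shift [0.0037 0.001  0.4362]
```

Descend 0.174 m over the can and grip it, then lift 0.13 m.

jog_arm(
  motion=[
    {"x": 0.004, "y": 0, "z": 0.09, "rx": 0, "ry": 0, "rz": 0, "claw": -1},
    {"x": 0, "y": 0, "z": 0.09, "rx": 0, "ry": 0, "rz": 0, "claw": -1},
    {"x": 0, "y": 0, "z": 0.09, "rx": 0, "ry": 0, "rz": 0, "claw": -1},
    {"x": 0, "y": 0, "z": 0.09, "rx": 0, "ry": 0, "rz": 0, "claw": -1},
    {"x": 0, "y": 0, "z": 0.05, "rx": 0, "ry": 0, "rz": 0, "claw": -1},
    {"x": 0, "y": 0, "z": 0.026, "rx": 0, "ry": 0, "rz": 0, "claw": -1},
    {"x": 0, "y": 0, "z": 0, "rx": 0, "ry": 0, "rz": 0, "claw": -1},
    {"x": 0, "y": 0, "z": 0, "rx": 0, "ry": 0, "rz": 0, "claw": 1},
    {"x": 0, "y": 0, "z": 0, "rx": 0, "ry": 0, "rz": 0, "claw": 1},
    {"x": 0, "y": 0, "z": 0, "rx": 0, "ry": 0, "rz": 0, "claw": 1},
    {"x": 0, "y": 0, "z": 0, "rx": 0, "ry": 0, "rz": 0, "claw": 1},
    {"x": 0, "y": 0, "z": 0, "rx": 0, "ry": 0, "rz": 0, "claw": 1},
    {"x": 0, "y": 0, "z": 0, "rx": 0, "ry": 0, "rz": 0, "claw": 1},
  ],
  newtons=25,
)

```text
clock: 3.82
ee_pos: [0.5223, -0.1745, 0.0646]
tool_rot: [0.826, 0.564, 0.0, 0.0]
wrist_force: [-0.3, -0.3, 4.4]
gripper_width: 0.0514
gripper_force: 25.0
```

jog_arm(
  motion=[
    {"x": 0, "y": 0, "z": -0.04, "rx": 0, "ry": 0, "rz": 0, "claw": 1},
    {"x": 0, "y": 0, "z": -0.08, "rx": 0, "ry": 0, "rz": 0, "claw": 1},
    {"x": 0, "y": 0, "z": -0.1, "rx": 0, "ry": 0, "rz": 0, "claw": 1},
    {"x": 0, "y": 0, "z": -0.1, "rx": 0, "ry": 0, "rz": 0, "claw": 1},
    {"x": 0, "y": 0, "z": -0.08, "rx": 0, "ry": 0, "rz": 0, "claw": 1},
    {"x": 0, "y": 0, "z": 0, "rx": 0, "ry": 0, "rz": 0, "claw": 1},
    {"x": 0, "y": 0, "z": 0, "rx": 0, "ry": 0, "rz": -0.0563, "claw": 1},
    {"x": 0, "y": 0, "z": 0, "rx": 0, "ry": 0, "rz": -0.0563, "claw": 1},
    {"x": 0, "y": 0, "z": 0, "rx": 0, "ry": 0, "rz": -0.0563, "claw": 1},
    {"x": 0, "y": 0, "z": 0, "rx": 0, "ry": 0, "rz": -0.0563, "claw": 1},
    {"x": 0, "y": 0, "z": 0, "rx": 0, "ry": 0, "rz": -0.0563, "claw": 1},
    {"x": 0, "y": 0, "z": 0, "rx": 0, "ry": 0, "rz": -0.0563, "claw": 1},
    {"x": 0, "y": 0, "z": 0, "rx": 0, "ry": 0, "rz": -0.0563, "claw": 1},
    {"x": 0, "y": 0, "z": 0, "rx": 0, "ry": 0, "rz": -0.0563, "claw": 1},
    {"x": 0, "y": 0, "z": 0, "rx": 0, "ry": 0, "rz": -0.0563, "claw": 1},
    {"x": 0, "y": 0, "z": 0, "rx": 0, "ry": 0, "rz": -0.0563, "claw": 1},
    {"x": 0, "y": 0, "z": 0, "rx": 0, "ry": 0, "rz": -0.0563, "claw": 1},
    {"x": 0, "y": 0, "z": 0, "rx": 0, "ry": 0, "rz": 0, "claw": 1},
  ],
)

```text
clock: 6.08
ee_pos: [0.5209, -0.1744, 0.2229]
tool_rot: [0.0, 1.0, 0.001, -0.001]
wrist_force: [-0.6, 0.1, -1.6]
gripper_width: 0.0514
gripper_force: 25.0
```

```bash
python3 -c "
from h import *; plan([.54,.305,.225],90)"
```

```text
t 6.075 pos [ 0.5209 -0.1744  0.2229] yang 89.98 z [-0.0026  0.0013 -1.    ] F [-0.6162  0.0935 -1.5652] w 0.05136885097296739 24.996474366635084 j7 1.1120363937269437
rz -9.043589360023437e-05
shift [-0.0477  1.1984 -0.0038]
```

jog_arm(
  motion=[
    {"x": -0.005, "y": 0.06, "z": 0, "rx": 0, "ry": 0, "rz": 0, "claw": 1},
    {"x": -0.005, "y": 0.12, "z": 0, "rx": 0, "ry": 0, "rz": 0, "claw": 1},
    {"x": -0.005, "y": 0.12, "z": 0, "rx": 0, "ry": 0, "rz": 0, "claw": 1},
    {"x": -0.005, "y": 0.12, "z": 0, "rx": 0, "ry": 0, "rz": 0, "claw": 1},
    {"x": -0.005, "y": 0.12, "z": 0, "rx": 0, "ry": 0, "rz": 0, "claw": 1},
    {"x": -0.005, "y": 0.12, "z": 0, "rx": 0, "ry": 0, "rz": 0, "claw": 1},
    {"x": -0.005, "y": 0.12, "z": 0, "rx": 0, "ry": 0, "rz": 0, "claw": 1},
    {"x": -0.005, "y": 0.12, "z": 0, "rx": 0, "ry": 0, "rz": 0, "claw": 1},
    {"x": -0.005, "y": 0.12, "z": 0, "rx": 0, "ry": 0, "rz": 0, "claw": 1},
    {"x": -0.002, "y": 0.12, "z": 0, "rx": 0, "ry": 0, "rz": 0, "claw": 1},
    {"x": 0, "y": 0.08, "z": 0, "rx": 0, "ry": 0, "rz": 0, "claw": 1},
    {"x": 0, "y": 0, "z": 0, "rx": 0, "ry": 0, "rz": 0, "claw": 1},
    {"x": 0, "y": 0, "z": 0, "rx": 0, "ry": 0, "rz": 0, "claw": 1},
  ],
)

```text
clock: 7.7
ee_pos: [0.5401, 0.3122, 0.2235]
tool_rot: [0.0, 1.0, -0.001, -0.0]
wrist_force: [0.3, -1.4, -1.9]
gripper_width: 0.0514
gripper_force: 25.0
```

Run:
```python
from h import *
plan([.54,.305,.0675],90)
S=grab("side","s1");T=grab("top","t1")
a=cv2.imread("pics/s1.png");b=cv2.imread("pics/t1.png")
o=np.zeros((600,800,3),np.uint8);o[:450,:399]=cv2.resize(a[200:420,210:405],(399,450));o[:450,401:]=cv2.resize(b[120:310,60:228],(399,450));
o[450:,:]=0
cv2.imwrite("pics/v1.png",o)
# carrier now uncovered: enlarge
z=np.zeros((600,790,3),np.uint8);z[:,:390]=cv2.resize(a[120:220,300:365],(390,600),interpolation=cv2.INTER_CUBIC);z[:,400:]=cv2.resize(b[200:300,355:420],(390,600),interpolation=cv2.INTER_CUBIC)
cv2.imwrite("pics/z1.png",z)
```

```text
t 7.7 pos [0.5401 0.3122 0.2235] yang 89.96 z [-0.0007 -0.0025 -1.    ] F [ 0.2533 -1.3526 -1.9089] w 0.05136115207672217 24.998051645234227 j7 0.3897421487568894
rz -0.00024689019328039623
shift [-0.0001 -0.0171  0.39  ]
```

View pics/v1.png

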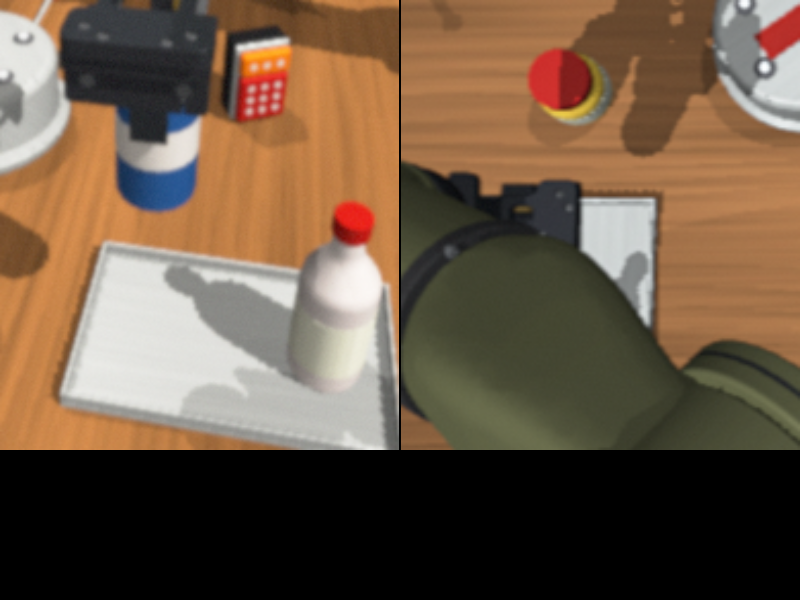

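View pics/z1.png

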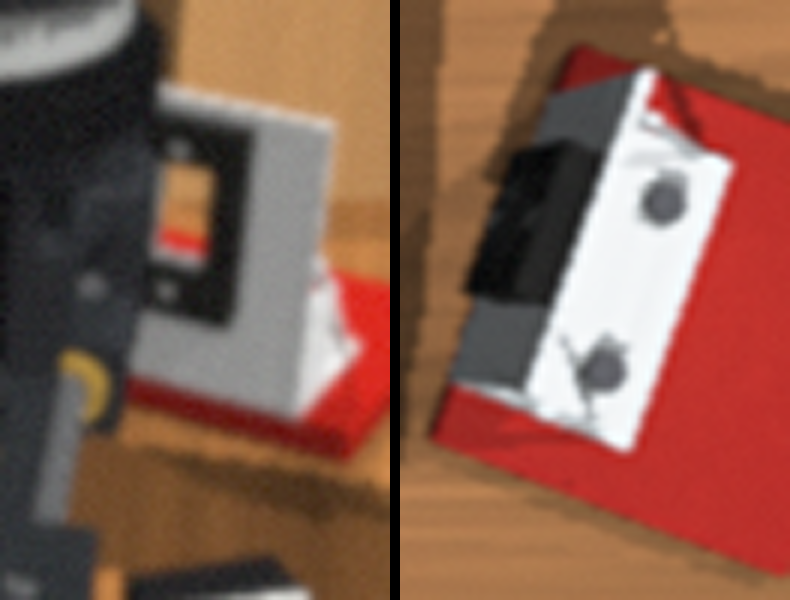

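The can hangs upright over the free part of the tray, clear of the bottle. In the second picture the arm still covers part of the side view of the gasket. Now I'll lower the can and release it.

jog_arm(
  motion=[
    {"x": 0, "y": -0.017, "z": 0.06, "rx": 0, "ry": 0, "rz": 0, "claw": 1},
    {"x": 0, "y": 0, "z": 0.1, "rx": 0, "ry": 0, "rz": 0, "claw": 1},
    {"x": 0, "y": 0, "z": 0.1, "rx": 0, "ry": 0, "rz": 0, "claw": 1},
    {"x": 0, "y": 0, "z": 0.07, "rx": 0, "ry": 0, "rz": 0, "claw": 1},
    {"x": 0, "y": 0, "z": 0.035, "rx": 0, "ry": 0, "rz": 0, "claw": 1},
    {"x": 0, "y": 0, "z": 0.015, "rx": 0, "ry": 0, "rz": 0, "claw": 1},
    {"x": 0, "y": 0, "z": 0.005, "rx": 0, "ry": 0, "rz": 0, "claw": 1},
    {"x": 0, "y": 0, "z": 0, "rx": 0, "ry": 0, "rz": 0, "claw": 1},
    {"x": 0, "y": 0, "z": 0, "rx": 0, "ry": 0, "rz": 0, "claw": 1},
  ],
)

```text
clock: 8.93
ee_pos: [0.5405, 0.3072, 0.0711]
tool_rot: [-0.001, 1.0, 0.0, 0.001]
wrist_force: [-0.6, -0.3, -2.2]
gripper_width: 0.0516
gripper_force: 25.0
```

jog_arm(
  motion=[
    {"x": 0, "y": 0, "z": 0.004, "rx": 0, "ry": 0, "rz": 0, "claw": 1},
    {"x": 0, "y": 0, "z": 0.004, "rx": 0, "ry": 0, "rz": 0, "claw": 1},
    {"x": 0, "y": 0, "z": 0.001, "rx": 0, "ry": 0, "rz": 0, "claw": 1},
    {"x": 0, "y": 0, "z": 0, "rx": 0, "ry": 0, "rz": 0, "claw": 1},
  ],
)

```text
clock: 9.43
ee_pos: [0.5403, 0.307, 0.0676]
tool_rot: [-0.001, 1.0, -0.0, 0.0]
wrist_force: [-0.8, -1.3, 5.7]
gripper_width: 0.0517
gripper_force: 25.0
```

jog_arm(
  motion=[
    {"x": 0, "y": 0, "z": -0.001, "rx": 0, "ry": 0, "rz": 0, "claw": 0.1},
    {"x": 0, "y": 0, "z": 0, "rx": 0, "ry": 0, "rz": 0, "claw": -0.3},
    {"x": 0, "y": 0, "z": 0, "rx": 0, "ry": 0, "rz": 0, "claw": -1},
    {"x": 0, "y": 0, "z": 0, "rx": 0, "ry": 0, "rz": 0, "claw": -1},
    {"x": 0, "y": 0, "z": 0, "rx": 0, "ry": 0, "rz": 0, "claw": -1},
    {"x": 0, "y": 0, "z": -0.03, "rx": 0, "ry": 0, "rz": 0, "claw": -1},
    {"x": 0, "y": 0, "z": -0.08, "rx": 0, "ry": 0, "rz": 0, "claw": -1},
    {"x": 0, "y": 0, "z": -0.12, "rx": 0, "ry": 0, "rz": 0, "claw": -1},
    {"x": 0, "y": 0, "z": -0.12, "rx": 0, "ry": 0, "rz": 0, "claw": -1},
    {"x": 0, "y": 0, "z": -0.08, "rx": 0, "ry": 0, "rz": 0, "claw": -1},
    {"x": 0, "y": 0, "z": 0, "rx": 0, "ry": 0, "rz": 0, "claw": -1},
  ],
)

```text
clock: 10.8
ee_pos: [0.541, 0.3084, 0.2427]
tool_rot: [-0.001, 1.0, 0.002, 0.002]
wrist_force: [0.4, 0.4, -0.1]
gripper_width: 0.088
gripper_force: 0.0
```

Run:
```python
from h import *
plan([.476,.0218,.24],26.4)
S=grab("side","s2");T=grab("top","t2")
a=cv2.imread("pics/s2.png");b=cv2.imread("pics/t2.png")
z=np.zeros((600,790,3),np.uint8);z[:,:390]=cv2.resize(a[120:220,300:365],(390,600),interpolation=cv2.INTER_CUBIC);z[:300,400:]=cv2.resize(a[250:420,200:421],(390,300))
z[300:,400:]=cv2.resize(b[180:310,90:259],(390,300))
cv2.imwrite("pics/z2.png",z)
```

```text
t 10.8 pos [0.541  0.3084 0.2427] yang 90.08 z [ 0.0049  0.0039 -1.    ] F [ 0.4425  0.411  -0.0866] w 0.08796584489871385 0.0 j7 0.411100441504412
rz 0.3537596810395655
shift [-0.5694 -0.4642  0.0078]
```

View pics/z2.png

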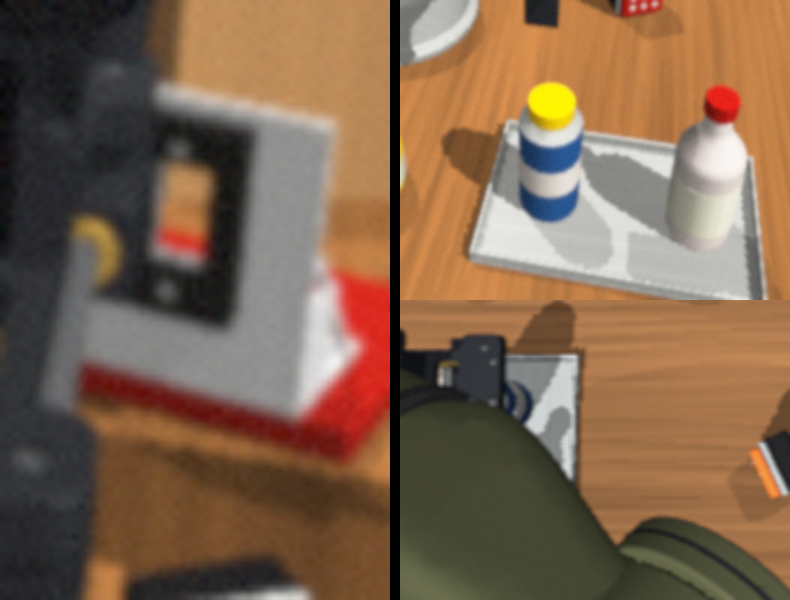

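The can stands upright in the free part of the tray at z2 panel position (550,150), clear of the bottle. Next I'll move over the lamp, and work out the carrier pose from the first pictures in the same step.

jog_arm(
  motion=[
    {"x": 0, "y": 0, "z": 0, "rx": 0, "ry": 0, "rz": 0.0505, "claw": -1},
    {"x": 0, "y": 0, "z": 0, "rx": 0, "ry": 0, "rz": 0.0505, "claw": -1},
    {"x": 0, "y": 0, "z": 0, "rx": 0, "ry": 0, "rz": 0.0505, "claw": -1},
    {"x": 0, "y": 0, "z": 0, "rx": 0, "ry": 0, "rz": 0.0505, "claw": -1},
    {"x": 0, "y": 0, "z": 0, "rx": 0, "ry": 0, "rz": 0.0505, "claw": -1},
    {"x": 0, "y": 0, "z": 0, "rx": 0, "ry": 0, "rz": 0.0505, "claw": -1},
    {"x": 0, "y": 0, "z": 0, "rx": 0, "ry": 0, "rz": 0.0505, "claw": -1},
    {"x": -0.095, "y": -0.0773, "z": 0, "rx": 0, "ry": 0, "rz": 0, "claw": -1},
    {"x": -0.095, "y": -0.0773, "z": 0, "rx": 0, "ry": 0, "rz": 0, "claw": -1},
    {"x": -0.095, "y": -0.0773, "z": 0, "rx": 0, "ry": 0, "rz": 0, "claw": -1},
    {"x": -0.095, "y": -0.0773, "z": 0, "rx": 0, "ry": 0, "rz": 0, "claw": -1},
    {"x": -0.095, "y": -0.0773, "z": 0, "rx": 0, "ry": 0, "rz": 0, "claw": -1},
    {"x": -0.095, "y": -0.0773, "z": 0, "rx": 0, "ry": 0, "rz": 0, "claw": -1},
    {"x": 0, "y": 0, "z": 0, "rx": 0, "ry": 0, "rz": 0, "claw": -1},
    {"x": 0, "y": 0, "z": 0, "rx": 0, "ry": 0, "rz": 0, "claw": -1},
  ],
)

```text
clock: 12.78
ee_pos: [0.4754, 0.0207, 0.2385]
tool_rot: [0.526, 0.85, 0.0, -0.001]
wrist_force: [1.1, 0.8, -0.2]
gripper_width: 0.0884
gripper_force: 0.0
```

Run:
```python
from h import *
S=grab("side");T=grab("top")
plan([.476,.0218,.047],26.4)
s0=cv2.imread("pics/side0.png");t1=cv2.imread("pics/t1.png")
g=cv2.cvtColor(t1,cv2.COLOR_BGR2GRAY).astype(float)
# front top edge of the plate, top view: dark->white step per row, subpixel by centroid of gradient
pts=[]
for y in range(215,264):
    xc=355+((635-(y-200)*6*0.345+75*.345)-400)/6
    xs=np.arange(int(xc)-4,int(xc)+5); d=np.clip(g[y,xs+1]-g[y,xs],0,None)
    pts.append(((xs+.5)@d/d.sum(),y))
pts=np.array(pts); 
f=np.polyfit(pts[:,1],pts[:,0],1); r=pts[:,0]-np.polyval(f,pts[:,1]); k=abs(r)<1; f=np.polyfit(pts[k,1],pts[k,0],1); print("line",f,np.std(r),k.sum())
A=onz(T,(np.polyval(f,213),213),.156);B=onz(T,(np.polyval(f,264),264),.156)
u=(A-B)/np.linalg.norm(A-B); print("plate dir",u,np.degrees(np.arctan2(u[1],u[0])))
zz=lambda X,Y,s,ox,x0,y0:((X-ox+.5)/s-.5+x0,(Y+.5)/s-.5+y0)
tU=zz(635,72,6,400,355,200);tL=zz(527,388,6,400,355,200)
sU=zz(66,43,4,0,295,120);sL=zz(335,120,6,0,300,120);sL0=zz(243,80,4,0,295,120)
for a,b in((tU,sU),(tL,sL),(tL,sL0)): print(a,b,tri(T,a,S,b),onz(T,a,.156))
```

```text
t 12.875 pos [0.4757 0.0218 0.2389] yang 26.59 z [-0.0002  0.0012 -1.    ] F [-0.3534  0.6321  0.139 ] w 0.08784973729495399 0.0 j7 -0.16799114819449124
rz 0.00107817125601836
shift [-0.0008  0.0005  0.4797]
line [ -0.3576 469.8933] 0.2060628879114625 49
plate dir [ 0.932  -0.3626  0.    ] -21.258034002952247
(393.75, 211.58333333333334) (311.125, 130.375) (array([ 0.5578, -0.2715,  0.1594]), np.float64(0.0030804060449199124)) [ 0.5566 -0.2725  0.156 ]
(375.75, 264.25) (355.4166666666667, 139.58333333333334) (array([ 0.4475, -0.2311,  0.1592]), np.float64(0.0007133995063413116)) [ 0.4477 -0.2319  0.156 ]
(375.75, 264.25) (355.375, 139.625) (array([ 0.4475, -0.2312,  0.1591]), np.float64(0.000622708041612072)) [ 0.4477 -0.2319  0.156 ]
```

jog_arm(
  motion=[
    {"x": 0, "y": 0, "z": 0.1, "rx": 0, "ry": 0, "rz": 0, "claw": -1},
    {"x": 0, "y": 0, "z": 0.12, "rx": 0, "ry": 0, "rz": 0, "claw": -1},
    {"x": 0, "y": 0, "z": 0.12, "rx": 0, "ry": 0, "rz": 0, "claw": -1},
    {"x": 0, "y": 0, "z": 0.09, "rx": 0, "ry": 0, "rz": 0, "claw": -1},
    {"x": 0, "y": 0, "z": 0.04, "rx": 0, "ry": 0, "rz": 0, "claw": -1},
    {"x": 0, "y": 0, "z": 0.017, "rx": 0, "ry": 0, "rz": 0, "claw": -1},
    {"x": 0, "y": 0, "z": 0, "rx": 0, "ry": 0, "rz": 0, "claw": -1},
    {"x": 0, "y": 0, "z": 0, "rx": 0, "ry": 0, "rz": 0, "claw": 0},
    {"x": 0, "y": 0, "z": 0, "rx": 0, "ry": 0, "rz": 0, "claw": 1},
    {"x": 0, "y": 0, "z": 0, "rx": 0, "ry": 0, "rz": 0, "claw": 1},
    {"x": 0, "y": 0, "z": 0, "rx": 0, "ry": 0, "rz": 0, "claw": 1},
    {"x": 0, "y": 0, "z": 0, "rx": 0, "ry": 0, "rz": 0, "claw": 1},
    {"x": 0, "y": 0, "z": 0, "rx": 0, "ry": 0, "rz": 0, "claw": 1},
  ],
  newtons=45,
)

```text
clock: 14.5
ee_pos: [0.4768, 0.0208, 0.0448]
tool_rot: [0.526, 0.85, 0.001, 0.001]
wrist_force: [2.4, 0.1, 5.8]
gripper_width: 0.0574
gripper_force: 45.0
```

jog_arm(
  motion=[
    {"x": 0, "y": 0, "z": -0.03, "rx": 0, "ry": 0, "rz": 0, "claw": 1},
    {"x": 0, "y": 0, "z": -0.07, "rx": 0, "ry": 0, "rz": 0, "claw": 1},
    {"x": 0, "y": 0, "z": -0.08, "rx": 0, "ry": 0, "rz": 0, "claw": 1},
    {"x": 0, "y": 0, "z": -0.05, "rx": 0, "ry": 0, "rz": 0, "claw": 1},
    {"x": 0, "y": 0, "z": 0, "rx": 0, "ry": 0, "rz": 0.0532, "claw": 1},
    {"x": 0, "y": 0, "z": 0, "rx": 0, "ry": 0, "rz": 0.0532, "claw": 1},
    {"x": 0, "y": 0, "z": 0, "rx": 0, "ry": 0, "rz": 0.0532, "claw": 1},
    {"x": 0, "y": 0, "z": 0, "rx": 0, "ry": 0, "rz": 0.0532, "claw": 1},
    {"x": 0, "y": 0, "z": 0, "rx": 0, "ry": 0, "rz": 0.0532, "claw": 1},
    {"x": 0, "y": 0, "z": 0, "rx": 0, "ry": 0, "rz": 0, "claw": 1},
    {"x": 0, "y": 0, "z": 0, "rx": 0, "ry": 0, "rz": 0, "claw": 1},
  ],
)

```text
clock: 15.88
ee_pos: [0.4749, 0.0198, 0.136]
tool_rot: [0.826, 0.564, -0.001, -0.0]
wrist_force: [-0.3, 0.2, -3.0]
gripper_width: 0.0577
gripper_force: 45.0
```

Run:
```python
from h import *
plan([.524,-.1963,.105],-21.26)
```

```text
t 15.875 pos [0.4749 0.0198 0.136 ] yang -21.28 z [-0.0015 -0.0005 -1.    ] F [-0.3417  0.1939 -3.0012] w 0.05765595521285386 44.9905966501683 j7 -0.9095313105971824
rz -0.00011483513185087051
shift [-0.4589  0.3104  0.0776]
```

jog_arm(
  motion=[
    {"x": -0.05, "y": 0.04, "z": 0, "rx": 0, "ry": 0, "rz": 0, "claw": 1},
    {"x": -0.1, "y": 0.07, "z": 0, "rx": 0, "ry": 0, "rz": 0, "claw": 1},
    {"x": -0.1, "y": 0.07, "z": 0, "rx": 0, "ry": 0, "rz": 0, "claw": 1},
    {"x": -0.1, "y": 0.07, "z": 0.02, "rx": 0, "ry": 0, "rz": 0, "claw": 1},
    {"x": -0.08, "y": 0.06, "z": 0.04, "rx": 0, "ry": 0, "rz": 0, "claw": 1},
    {"x": -0.03, "y": 0, "z": 0.018, "rx": 0, "ry": 0, "rz": 0, "claw": 1},
    {"x": 0, "y": 0, "z": 0, "rx": 0, "ry": 0, "rz": 0, "claw": 1},
    {"x": 0, "y": 0, "z": 0, "rx": 0, "ry": 0, "rz": 0, "claw": 1},
  ],
)

```text
clock: 16.88
ee_pos: [0.5239, -0.1944, 0.1055]
tool_rot: [0.825, 0.565, 0.001, -0.001]
wrist_force: [-0.9, 0.5, -2.6]
gripper_width: 0.058
gripper_force: 45.0
```

Run:
```python
from h import *
S=grab("side","s3");T=grab("top","t3")
plan([.524,-.1963,.105],-21.26)
a=cv2.imread("pics/s3.png");b=cv2.imread("pics/t3.png")
z=np.zeros((600,790,3),np.uint8);z[:,:390]=cv2.resize(a[110:210,290:355],(390,600),interpolation=cv2.INTER_CUBIC);z[:,400:]=cv2.resize(b[200:300,335:400],(390,600),interpolation=cv2.INTER_CUBIC)
cv2.imwrite("pics/z3.png",z)
```

```text
t 16.975 pos [ 0.5243 -0.1946  0.1057] yang -21.25 z [ 0.0009  0.0008 -1.    ] F [-1.2956 -0.138  -2.8675] w 0.05761015510179212 44.99051520600915 j7 -0.5325329444127055
rz 3.128213995293234e-05
shift [-0.0042  0.0008  0.0018]
```

View pics/z3.png

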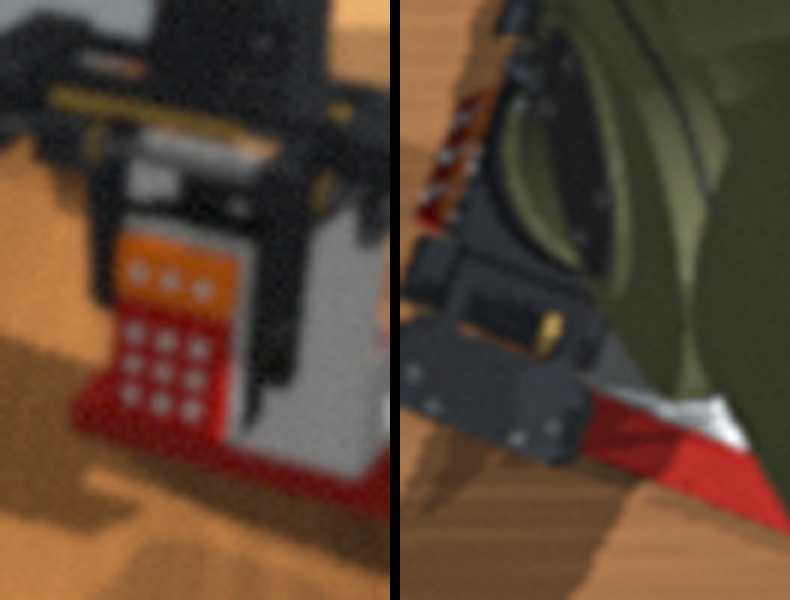

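The lamp hangs upright in front of the gasket with amber on top, and its lens is at zoom (118–235, 235–440). I'll check the sideways alignment using gasket and lens edges in the same camera.

Run:
```python
from h import *
S=grab("side");T=grab("top")
n=np.array([.3626,.932,0]);u=np.array([.932,-.3626,0]);P=np.array([.5022,-.2522,0])
def onplane(c,p,off):
    o,d=ray(c,p); return o+d*((off+n@P-n@o)/(n@d))
s0=cv2.cvtColor(cv2.imread("pics/side0.png"),cv2.COLOR_BGR2GRAY).astype(float)
def edge(g,y,x0,x1,sg):
    x=np.arange(x0,x1); d=np.clip(sg*(g[y,x+1]-g[y,x]),0,None); return (x+.5)@d/d.sum()
def edgev(g,x,y0,y1,sg):
    y=np.arange(y0,y1); d=np.clip(sg*(g[y+1,x]-g[y,x]),0,None); return (y+.5)@d/d.sum()
R=[onplane(S,(edge(s0,y,336,345,1),y),.015) for y in range(145,170)]
L=[onplane(S,(edge(s0,y,316,323,-1),y),.015) for y in range(141,156)]
Tp=[onplane(S,(x,edgev(s0,x,132,141,-1)),.015) for x in range(324,338)]
f=lambda A:[np.mean([(X-P)@u for X in A]),np.std([(X-P)@u for X in A])]
print("gasket right",f(R),"left",f(L),"mid",(f(R)[0]+f(L)[0])/2,"topz",np.mean([X[2] for X in Tp]))
# lens edges in s3, by red/orange saturation
c=dict(S);c["color"]=cv2.imread("pics/s3.png")[:,:,::-1].copy()
b=cv2.imread("pics/s3.png").astype(float); m=b[:,:,2]-b[:,:,0]  # red minus blue
tcp=np.array([.5243,-.1946,.1057]); off=(tcp-P)@n+.021
for y in range(160,184,2): print(y,m[y,304:336].astype(int).tolist())
print("tcp lateral",(tcp-P)@u,"depth",(tcp-P)@n)
for q in((-.029,-.045),(.029,-.045),(-.029,.045),(.029,.045)): print(q,proj(S,tcp+u*q[0]+n*.021+[0,0,q[1]]))
# top view gasket ends on t1
g=cv2.cvtColor(cv2.imread("pics/t1.png"),cv2.COLOR_BGR2GRAY).astype(float)
```

```text
gasket right [np.float64(-0.030522128228459386), np.float64(0.0003115199890148998)] left [np.float64(0.029320778580019986), np.float64(0.00037456527454496043)] mid -0.0006006748242197001 topz 0.15540036172510294
160 [107, 79, 51, 25, 29, 60, 82, 93, 95, 101, 100, 105, 114, 114, 114, 120, 119, 117, 113, 101, 107, 115, 135, 124, 100, 55, 19, 7, 2, -1, -3, 1]
162 [123, 114, 104, 93, 83, 81, 96, 86, 86, 91, 94, 101, 103, 105, 101, 94, 102, 109, 99, 106, 118, 107, 114, 102, 70, 31, 9, 5, -3, 2, 2, -9]
164 [125, 121, 117, 111, 102, 90, 69, 44, 38, 49, 73, 77, 76, 76, 79, 85, 93, 97, 94, 93, 102, 99, 98, 84, 52, 20, 4, 7, -2, -6, 2, -4]
166 [124, 119, 116, 112, 105, 91, 74, 49, 37, 47, 68, 70, 45, 32, 36, 56, 82, 68, 60, 56, 73, 84, 92, 82, 49, 19, 6, 2, 0, -1, -5, -6]
168 [121, 119, 116, 108, 96, 94, 88, 71, 66, 73, 84, 74, 60, 52, 55, 71, 76, 55, 35, 32, 49, 76, 91, 80, 44, 18, 6, -2, 0, -2, 1, -2]
170 [96, 95, 101, 98, 90, 83, 61, 41, 35, 50, 70, 70, 55, 55, 64, 80, 85, 72, 68, 66, 78, 90, 97, 89, 59, 25, 8, 3, -1, 7, 3, 6]
172 [73, 83, 87, 91, 91, 89, 78, 67, 62, 73, 75, 63, 40, 38, 49,
[... 231 characters left out ...]
58, 41, 43, 63, 71, 52, 37, 35, 56, 78, 73, 61, 64, 75, 95, 115, 129, 100, 43, 12, 1, 1, -1, -2, 1, 2]
178 [78, 83, 86, 87, 86, 95, 79, 77, 78, 79, 77, 59, 45, 48, 65, 73, 56, 39, 39, 56, 86, 118, 128, 91, 37, 10, 3, 3, 3, 0, 1, -1]
180 [78, 75, 73, 78, 74, 80, 78, 74, 78, 78, 82, 82, 85, 88, 91, 92, 76, 69, 70, 81, 103, 119, 122, 85, 34, 10, 2, -1, 1, 1, 2, 2]
182 [63, 68, 66, 76, 75, 75, 78, 77, 79, 79, 77, 78, 78, 81, 78, 87, 82, 89, 91, 93, 101, 115, 110, 64, 23, 10, 0, 2, 1, 1, 2, 3]
tcp lateral -0.00028855999999998286 depth 0.061696659999999987
(-0.029, -0.045) [327.0418 185.7508]
(0.029, -0.045) [305.9933 179.8921]
(-0.029, 0.045) [330.0667 151.9736]
(0.029, 0.045) [307.8717 146.7059]
```

Run:
```python
from h import *
b=cv2.imread("pics/s3.png").astype(int)
for x in (310,314,318,322,326):
    print(x,"top",[tuple(b[y,x,::-1]) .__repr__().replace("np.int64","") for y in range(143,155,2)]); print("   bot",[tuple(int(v) for v in b[y,x,::-1]) for y in range(174,194)])
s=cv2.imread("pics/side0.png").astype(int)
print("gasket col 334", s[130:142,334,1].tolist(), s[166:182,334,1].tolist())
S=grab("side")
n=np.array([.3626,.932,0]);u=np.array([.932,-.3626,0]);P=np.array([.5022,-.2522,0])
tcp=np.array([.5243,-.1946,.1057])
for x in (310,314,318,322,326):
    k=[proj(S,tcp+u*l+n*.021+[0,0,-.045]) for l in np.linspace(.03,-.03,61)];print(x,"lamp bottom pred",min(k,key=lambda q:abs(q[0]-x)), min([proj(S,tcp+u*l+n*.021+[0,0,.045]) for l in np.linspace(.03,-.03,61)],key=lambda q:abs(q[0]-x)))
for z in(.15,.06,.105): print("gasket pred col334",z,min([proj(S,P+u*l+n*.015+[0,0,z]) for l in np.linspace(.03,-.03,61)],key=lambda q:abs(q[0]-334)))
```

```text
310 top ['((26), (26), (28))', '((35), (32), (30))', '((60), (56), (52))', '((107), (58), (31))', '((129), (63), (18))', '((132), (67), (23))']
   bot [(107, 46, 45), (112, 64, 59), (110, 55, 52), (103, 31, 33), (107, 32, 28), (97, 19, 14), (95, 17, 17), (92, 21, 17), (91, 16, 13), (87, 27, 12), (83, 40, 23), (93, 57, 32), (102, 69, 43), (105, 70, 40), (114, 78, 44), (137, 91, 51), (161, 104, 57), (170, 113, 62), (159, 105, 60), (131, 86, 45)]
314 top ['((71), (74), (74))', '((47), (45), (48))', '((100), (96), (93))', '((147), (87), (60))', '((161), (77), (15))', '((148), (75), (36))']
   bot [(104, 25, 21), (106, 30, 28), (106, 38, 35), (106, 35, 35), (109, 34, 32), (103, 20, 15), (99, 26, 17), (95, 19, 14), (94, 24, 17), (96, 23, 15), (88, 24, 19), (85, 38, 25), (75, 46, 26), (79, 52, 27), (91, 62, 36), (100, 67, 37), (120, 79, 41), (148, 97, 53), (166, 107, 59), (166, 110, 60)]
318 top ['((52), (54), (52))', '((25), (30), (27))', '((88), (89), (86))', '((127), (100), (88))', '((161), (81), (31))', '((152), (73), (20))']
   bot [(106, 29, 31), (107, 37, 37), (110, 57, 54), (113, 65
[... 993 characters left out ...]
16, 11), (93, 23, 16), (93, 23, 18), (84, 33, 22), (79, 45, 25), (75, 45, 25), (77, 52, 33), (76, 49, 27), (76, 51, 28)]
gasket col 334 [91, 94, 97, 104, 116, 139, 155, 147, 124, 88, 56, 38] [15, 25, 26, 27, 21, 26, 24, 48, 78, 103, 119, 122, 125, 121, 127, 128]
310 lamp bottom pred [309.9039 180.9806] [310.1134 147.2379]
314 lamp bottom pred [313.852  182.0795] [313.877  148.1312]
318 lamp bottom pred [317.8381 183.189 ] [318.0569 149.1232]
322 lamp bottom pred [321.8628 184.3093] [321.8935 150.0338]
326 lamp bottom pred [325.9266 185.4404] [326.1548 151.0452]
gasket pred col334 0.15 [334.1028 141.0408]
gasket pred col334 0.06 [333.8928 174.1543]
gasket pred col334 0.105 [333.9954 157.9655]
```

Run:
```python
from h import *
S=grab("side")
c=np.array([.4768,.0208,0]);nl=np.array([-.4447,.8957,0]);ul=np.array([.8957,.4447,0])
b=cv2.imread("pics/side0.png").astype(int)
for x in (330,334,338,342,346):
    f=lambda z:min([proj(S,c+ul*l+nl*.021+[0,0,z]) for l in np.linspace(.03,-.03,121)],key=lambda q:abs(q[0]-x))
    print(x,"pred bot,top",f(0),f(.09)[1],f(.08)[1]); print([tuple(int(v) for v in b[y,x,::-1]) for y in range(217,226)]);print([tuple(int(v) for v in b[y,x,::-1]) for y in range(251,264)])
```

```text
330 pred bot,top [329.9601 260.5953] 225.63351437586832 229.7313457368777
[(34, 37, 35), (39, 38, 37), (46, 45, 42), (78, 77, 77), (137, 137, 134), (188, 188, 183), (195, 191, 184), (196, 168, 152), (226, 147, 107)]
[(169, 54, 51), (167, 61, 60), (173, 100, 93), (179, 118, 112), (176, 106, 101), (166, 72, 67), (156, 44, 37), (137, 43, 22), (124, 62, 29), (128, 81, 41), (137, 90, 49), (145, 95, 55), (145, 96, 55)]
334 pred bot,top [333.9341 259.8159] 224.9471451803429 229.0385538751055
[(26, 26, 27), (32, 33, 31), (56, 58, 59), (123, 124, 122), (182, 183, 176), (209, 207, 201), (194, 183, 174), (205, 148, 125), (238, 139, 72)]
[(164, 41, 36), (162, 38, 35), (165, 59, 58), (167, 62, 60), (164, 49, 47), (161, 36, 32), (146, 33, 22), (132, 59, 32), (130, 78, 43), (136, 87, 46), (139, 91, 49), (141, 92, 53), (138, 89, 50)]
338 pred bot,top [338.1051 258.9978] 224.26459251176902 228.34958671540554
[(33, 35, 36), (47, 47, 45), (101, 102, 100), (164, 165, 161), (204, 204, 200), (195, 191, 183), (200, 157, 138), (235, 142, 86), (248, 143, 35)]
[(172, 92, 85), (182, 135, 128), (187, 148, 142),
[... 291 characters left out ...]
 (194, 192, 186), (198, 173, 161), (226, 150, 112), (246, 146, 64), (250, 149, 31)]
[(168, 79, 75), (169, 89, 84), (168, 72, 65), (163, 44, 40), (150, 28, 13), (134, 46, 24), (132, 72, 40), (142, 91, 50), (151, 99, 57), (152, 104, 58), (150, 100, 55), (149, 99, 54), (154, 102, 58)]
346 pred bot,top [345.9416 257.4608] 222.8712196169897 226.94303392877043
[(54, 51, 52), (114, 115, 113), (181, 181, 179), (214, 211, 205), (201, 191, 182), (211, 158, 133), (239, 143, 79), (249, 152, 44), (250, 150, 28)]
[(170, 85, 78), (171, 85, 80), (166, 64, 56), (162, 48, 37), (148, 52, 30), (146, 79, 44), (143, 89, 47), (145, 93, 49), (143, 94, 51), (144, 97, 56), (142, 94, 51), (143, 94, 52), (146, 97, 56)]
```

jog_arm(
  motion=[
    {"x": -0.012, "y": 0, "z": 0.001, "rx": 0, "ry": 0, "rz": 0, "claw": 1},
    {"x": -0.012, "y": 0, "z": 0, "rx": 0, "ry": 0, "rz": 0, "claw": 1},
    {"x": -0.01, "y": 0, "z": 0, "rx": 0, "ry": 0, "rz": 0, "claw": 1},
    {"x": -0.006, "y": 0, "z": 0, "rx": 0, "ry": 0, "rz": 0, "claw": 1},
    {"x": -0.004, "y": 0, "z": 0, "rx": 0, "ry": 0, "rz": 0, "claw": 1},
    {"x": 0, "y": 0, "z": 0, "rx": 0, "ry": 0, "rz": 0, "claw": 1},
    {"x": 0, "y": 0, "z": 0, "rx": 0, "ry": 0, "rz": 0, "claw": 1},
  ],
  newtons=58,
)

```text
clock: 18.05
ee_pos: [0.5175, -0.2127, 0.1048]
tool_rot: [0.826, 0.563, 0.0, 0.0]
wrist_force: [0.1, -0.9, -3.1]
gripper_width: 0.0574
gripper_force: 58.0
```

```bash
cat >> h.py <<'E'
def press():
    from plant import env
    s=env.state();n=np.array([.3626,.932,0]);u=np.array([.932,-.3626,0]);P=np.array([.5022,-.2522,0]);p=s["ee_pos"]
    print("Fn",s["wrist_force"]@n,"Fu",s["wrist_force"]@u,"Fz",s["wrist_force"][2],"torque",s["ft_torque"],"depth",(p-P)@n,"lat",(p-P)@u,"z",p[2],"R",Rot.from_quat(s["tool_rot"]).as_matrix()[:,2])
E
python3 -c "
from h import *; press(); plan([.5133,-.2238,.105],-21.26)"
```

```text
Fn -0.8009980046045189 Fu 0.4308945675516418 Fz -3.0578218328178335 torque [-0.0558 -0.024   0.0342] depth 0.042358785702690985 lat -0.00010637795329716641 z 0.10476377306058565 R [ 0.0002  0.0001 -1.    ]
t 18.05 pos [ 0.5175 -0.2127  0.1048] yang -21.42 z [ 0.0002  0.0001 -1.    ] F [ 0.1111 -0.9027 -3.0578] w 0.05740157197501265 57.99021681770682 j7 -0.506505647025977
rz -0.0008626764914625243
shift [-0.0297  0.0004 -0.0006]
```

Next I'll advance in small steps, 5 mm in 1.6 mm rows, and check the force.

jog_arm(
  motion=[
    {"x": -0.004, "y": 0, "z": 0, "rx": 0, "ry": 0, "rz": 0, "claw": 1},
    {"x": -0.004, "y": 0, "z": 0, "rx": 0, "ry": 0, "rz": 0, "claw": 1},
    {"x": -0.004, "y": 0, "z": 0, "rx": 0, "ry": 0, "rz": 0, "claw": 1},
    {"x": 0, "y": 0, "z": 0, "rx": 0, "ry": 0, "rz": 0, "claw": 1},
    {"x": 0, "y": 0, "z": 0, "rx": 0, "ry": 0, "rz": 0, "claw": 1},
  ],
)

```text
clock: 18.68
ee_pos: [0.5156, -0.2173, 0.1047]
tool_rot: [0.826, 0.563, 0.0, 0.0]
wrist_force: [-0.7, -0.7, -2.6]
gripper_width: 0.057
gripper_force: 58.0
```

```bash
python3 -c "
from h import *; press()"
```

```text
Fn -0.9283274232802234 Fu -0.3610774479113706 Fz -2.557730495648464 torque [ 0.0178 -0.002   0.0338] depth 0.037384089811005175 lat -0.00012805491201424088 z 0.10473952217828597 R [ 0.0001  0.     -1.    ]
```

jog_arm(
  motion=[
    {"x": -0.004, "y": 0, "z": 0, "rx": 0, "ry": 0, "rz": 0, "claw": 1},
    {"x": -0.004, "y": 0, "z": 0, "rx": 0, "ry": 0, "rz": 0, "claw": 1},
    {"x": 0, "y": 0, "z": 0, "rx": 0, "ry": 0, "rz": 0, "claw": 1},
    {"x": 0, "y": 0, "z": 0, "rx": 0, "ry": 0, "rz": 0, "claw": 1},
  ],
)

```text
clock: 19.18
ee_pos: [0.5145, -0.2202, 0.1047]
tool_rot: [0.826, 0.563, 0.0, -0.0]
wrist_force: [0.3, -0.4, -3.2]
gripper_width: 0.0573
gripper_force: 58.0
```

```bash
python3 -c "
from h import *; press()"
```

```text
Fn -0.2840111388778899 Fu 0.4465823696926982 Fz -3.1628463848265467 torque [ 0.047  -0.1435  0.0294] depth 0.034297235663934444 lat -0.0001522707158979411 z 0.10473121208515679 R [ 0.0001  0.0001 -1.    ]
```

jog_arm(
  motion=[
    {"x": -0.004, "y": 0, "z": 0, "rx": 0, "ry": 0, "rz": 0, "claw": 1},
    {"x": -0.004, "y": 0, "z": 0, "rx": 0, "ry": 0, "rz": 0, "claw": 1},
    {"x": 0, "y": 0, "z": 0, "rx": 0, "ry": 0, "rz": 0, "claw": 1},
    {"x": 0, "y": 0, "z": 0, "rx": 0, "ry": 0, "rz": 0, "claw": 1},
  ],
)

```text
clock: 19.68
ee_pos: [0.5136, -0.2224, 0.1047]
tool_rot: [0.826, 0.564, 0.0, -0.0]
wrist_force: [1.1, 4.9, -2.1]
gripper_width: 0.0575
gripper_force: 58.0
```

```bash
python3 -c "
from h import *; press()"
```

```text
Fn 4.966895970808653 Fu -0.7983615852442927 Fz -2.1460282150499976 torque [ 0.9184 -0.2793  0.1228] depth 0.03187266021503351 lat -0.00017665064917818558 z 0.10474014960484943 R [ 0.0005  0.001  -1.    ]
```

jog_arm(
  motion=[
    {"x": -0.004, "y": 0, "z": 0, "rx": 0, "ry": 0, "rz": 0, "claw": 1},
    {"x": -0.003, "y": 0, "z": 0, "rx": 0, "ry": 0, "rz": 0, "claw": 1},
    {"x": 0, "y": 0, "z": 0, "rx": 0, "ry": 0, "rz": 0, "claw": 1},
    {"x": 0, "y": 0, "z": 0, "rx": 0, "ry": 0, "rz": 0, "claw": 1},
    {"x": 0, "y": 0, "z": 0, "rx": 0, "ry": 0, "rz": 0, "claw": 1},
  ],
)

```text
clock: 20.3
ee_pos: [0.513, -0.2239, 0.1048]
tool_rot: [0.826, 0.564, 0.001, -0.001]
wrist_force: [1.5, 6.4, -2.5]
gripper_width: 0.0577
gripper_force: 58.0
```

Run:
```python
from h import *
for i in range(6):
    S=grab("side","s4"); press()
T=grab("top","t4")
a=cv2.imread("pics/s4.png")
z=cv2.resize(a[110:210,290:380],(540,600),interpolation=cv2.INTER_CUBIC)
cv2.imwrite("pics/z4.png",z)
```

```text
Fn 7.2831541309189305 Fu -1.823001103529833 Fz -1.9486991525778092 torque [ 1.399  -0.356   0.1459] depth 0.03030993955418093 lat -0.00019599795044335754 z 0.10478491558397118 R [ 0.0012  0.0023 -1.    ]
Fn 7.339555581313237 Fu -0.5285567840131375 Fz -3.061491009929106 torque [ 1.4065 -0.3538  0.1327] depth 0.030313416083714545 lat -0.00018652528875904434 z 0.1048075027241705 R [ 0.0013  0.0023 -1.    ]
Fn 7.6182132532249565 Fu -1.3344222329044038 Fz -1.9724136475812653 torque [ 1.3499 -0.3158  0.1496] depth 0.03033860058999339 lat -0.00021662938762371901 z 0.10478039943970821 R [ 0.0012  0.0024 -1.    ]
Fn 7.261742569505014 Fu -0.5572538373142648 Fz -2.143805215570429 torque [ 1.3812 -0.3277  0.1136] depth 0.03032428395627395 lat -0.00020059543393616958 z 0.10478432350750629 R [ 0.0012  0.0023 -1.    ]
Fn 6.980702377914325 Fu 0.13922169900016268 Fz -2.6275505576145943 torque [ 1.3602 -0.2973  0.1253] depth 0.030327211332386833 lat -0.0001781165166131228 z 0.10478876145519357 R [ 0.0012  0.0023 -1.    ]
Fn 7.148916496066907 Fu -1.137238299335919 Fz -2.444589710262352 torque [ 1.3705 -0.2889  0.1131] depth 0.03032925287774104 lat -0.00018352445434430611 z 0.10480480352520441 R [ 0.0013  0.0023 -1.    ]
```

View pics/z4.png

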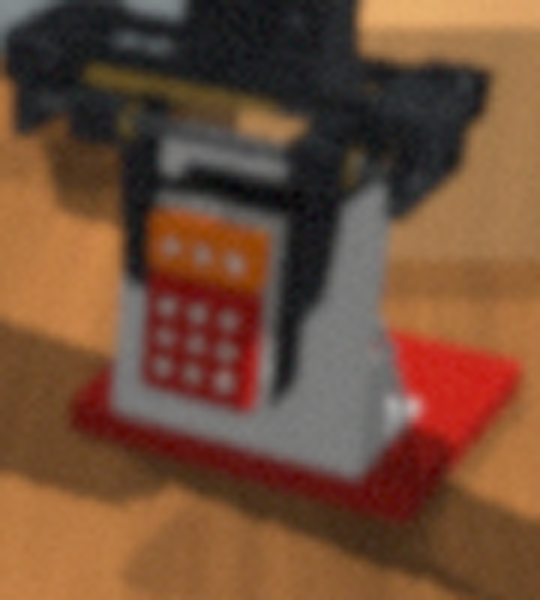

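The lamp sits against the gasket, upright and amber up, with its lens at zoom (148–270, 210–408). The force is about 7.9 N over baseline, so I'll add roughly 2 N.

jog_arm(
  motion=[
    {"x": -0.003, "y": 0, "z": 0, "rx": 0, "ry": 0, "rz": 0, "claw": 1},
    {"x": -0.0025, "y": 0, "z": 0, "rx": 0, "ry": 0, "rz": 0, "claw": 1},
    {"x": 0, "y": 0, "z": 0, "rx": 0, "ry": 0, "rz": 0, "claw": 1},
    {"x": 0, "y": 0, "z": 0, "rx": 0, "ry": 0, "rz": 0, "claw": 1},
    {"x": 0, "y": 0, "z": 0, "rx": 0, "ry": 0, "rz": 0, "claw": 1},
  ],
)

```text
clock: 21.28
ee_pos: [0.5126, -0.2249, 0.1048]
tool_rot: [0.825, 0.564, 0.002, -0.001]
wrist_force: [2.1, 9.2, -1.2]
gripper_width: 0.0576
gripper_force: 58.0
```

Run:
```python
from h import *
from plant import env
n=np.array([.3626,.932,0]);u=np.array([.932,-.3626,0]);P=np.array([.5022,-.2522,0]);F=[]
for i in range(8):
    S=grab("side","s5"); F.append(env.state()["wrist_force"]@n)
press();print("mean Fn",np.mean(F),np.std(F))
b=cv2.imread("pics/s5.png").astype(float); m=b[:,:,2]-b[:,:,0]
c=env.state()["ee_pos"]
for x in (318,322,326,330):
    f=lambda z:min([proj(S,c+u*l+n*.021+[0,0,z]) for l in np.linspace(.03,-.03,121)],key=lambda q:abs(q[0]-x))[1]
    y=np.arange(140,152);d=np.clip(m[y+1,x]-m[y,x],0,None);t=(y+.5)@d/d.sum()
    y=np.arange(170,184);d=np.clip(m[y,x]-m[y+1,x],0,None);bo=(y[-8:]+.5)@d[-8:]/d[-8:].sum()
    print(x,"top meas",t,"pred",f(.045),"bottom meas",bo,"pred",f(-.045))
    print(m[168:184,x].astype(int).tolist())
```

```text
Fn 8.84917441748183 Fu -0.816371686914044 Fz -2.107252527972471 torque [ 1.7641 -0.3982  0.0294] depth 0.02924475132194183 lat -0.00022794584288605806 z 0.10479626123013307 R [ 0.0018  0.0036 -1.    ]
mean Fn 9.373664356029655 0.4384483674639726
318 top meas 145.35227272727272 pred 143.54959521561216 bottom meas 176.64285714285714 pred 176.86990974434065
[71, 64, 49, 50, 63, 79, 60, 29, 9, 3, 2, 2, 12, 36, 56, 71]
322 top meas 144.69078947368422 pred 144.4489861211382 bottom meas 176.82142857142858 pred 177.97452734364902
[48, 67, 53, 36, 33, 45, 64, 62, 29, 10, 1, 1, 3, 10, 31, 61]
326 top meas 145.80612244897958 pred 145.400290055505 bottom meas 177.27272727272728 pred 179.0413030508486
[50, 56, 71, 71, 52, 43, 45, 69, 67, 37, 13, 4, 1, 2, 11, 29]
330 top meas 146.86054421768708 pred 146.3171498818699 bottom meas 177.875 pred 180.11818098939787
[90, 93, 108, 109, 109, 109, 116, 112, 112, 90, 47, 15, 2, 0, 1, 6]
```

Run:
```python
from h import *
from plant import env
S=grab("side")
n=np.array([.3626,.932,0]);u=np.array([.932,-.3626,0]);c=env.state()["ee_pos"]
def half(v,sg):  # subpixel half crossing near the end of a profile that falls (v goes high->low)
    h=(np.percentile(v,80)+v.min())/2; i=np.where((v[:-1]>h)&(v[1:]<=h))[0][-1]; return i+(v[i]-h)/(v[i]-v[i+1])
def fit(fn,rows,col,x0,x1,flip,A,B):
    b=cv2.imread(fn).astype(float); m=b[:,:,2]-b[:,:,0] ; q=[]
    for y in rows:
        v=m[y,x0:x1]; v=v[::-1] if flip else v
        k=half(v,1); q.append((x1-1-k) if flip else x0+k)
    r=np.array(rows); f=np.polyfit(r,q,1); res=np.array(q)-np.polyval(f,r); k=abs(res)<.6; f=np.polyfit(r[k],np.array(q)[k],1)
    a,bb=proj(S,A),proj(S,B); sl=(a[0]-bb[0])/(a[1]-bb[1]); ym=r.mean()
    print(fn,"slope meas",f[0],"pred",sl,"x@mid",np.polyval(f,ym),"pred",bb[0]+sl*(ym-bb[1]),"res",res[k].std())
L=c+n*.021-u*.029
fit("pics/s5.png",list(range(149,176)),0,322,336,False,L+[0,0,.045],L-[0,0,.045])
d=-n*np.tan(np.radians(5))*.045
fit("pics/s5.png",list(range(149,176)),0,322,336,False,L+[0,0,.045]-d,L-[0,0,.045]+d)
c0=np.array([.4768,.0208,.045]);nl=np.array([-.4447,.8957,0]);ul=np.array([.8957,.4447,0])
L=c0+nl*.021+ul*.029
fit("pics/side0.png",list(range(230,255)),0,322,336,True,L+[0,0,.045],L-[0,0,.045])
b=cv2.imread("pics/s5.png").astype(int);print((b[141:154,[320,324,328],2]-b[141:154,[320,324,328],0]).T.tolist())
```

```text
pics/s5.png slope meas -0.04178361970163615 pred -0.09699272870620324 x@mid 333.4843212662413 pred 334.17157103257637 res 0.2329816437883588
pics/s5.png slope meas -0.04178361970163615 pred -0.060173186893766675 x@mid 333.4843212662413 pred 334.07639191221784 res 0.2329816437883588
pics/side0.png slope meas -0.0913596980495855 pred -0.09681996959269726 x@mid 326.2913515977786 pred 326.3097831751001 res 0.21454616955336264
[[-1, 0, 12, 44, 97, 140, 145, 139, 111, 90, 82, 100, 120], [0, 2, 3, 16, 52, 100, 132, 133, 127, 93, 60, 50, 67], [-2, -1, 2, 4, 13, 39, 82, 120, 135, 138, 100, 66, 55]]
```

Two separate cues, the slope of the lens edge and its foreshortened height, suggest the lamp sits in the grip with its bottom tilted about 5° towards the plate. The picture from before contact shows the same. I'll back off, tilt the tool to compensate, and check again.

jog_arm(
  motion=[
    {"x": 0.01, "y": 0, "z": 0, "rx": 0, "ry": 0, "rz": 0, "claw": 1},
    {"x": 0.02, "y": 0, "z": 0, "rx": 0, "ry": 0, "rz": 0, "claw": 1},
    {"x": 0.02, "y": 0, "z": 0, "rx": 0, "ry": 0, "rz": 0, "claw": 1},
    {"x": 0, "y": 0, "z": 0, "rx": 0, "ry": 0, "rz": 0, "claw": 1},
    {"x": 0, "y": 0, "z": 0, "rx": 0, "ry": 0, "rz": 0, "claw": 1},
    {"x": 0, "y": 0, "z": 0, "rx": 0, "ry": 0, "rz": 0, "claw": 1},
  ],
)

```text
clock: 22.48
ee_pos: [0.5185, -0.21, 0.1047]
tool_rot: [0.826, 0.563, -0.0, 0.0]
wrist_force: [-0.6, 0.1, -3.3]
gripper_width: 0.0572
gripper_force: 58.0
```

```bash
cat > tilt.py <<'E'
from h import *
from plant import env
from scipy.optimize import brentq
n=np.array([.3626,.932,0]);u=np.array([.932,-.3626,0])
def fall(v,h):
    i=np.where((v[:-1]>h)&(v[1:]<=h))[0]; i=i[-1]; return i+(v[i]-h)/(v[i]-v[i+1])
fr=[grab("side") for _ in range(8)];S=fr[0];im=np.mean([f["color"] for f in fr],0);m=im[:,:,0]-im[:,:,2]
cv2.imwrite("pics/avg.png",im[:,:,::-1]); press(); c=env.state()["ee_pos"]
def corner(l,z,a):  # lens point, lamp pitched by a deg about u through the TCP (bottom to the plate positive)
    r=Rot.from_rotvec(u*np.radians(a)).as_matrix(); v=n*.021+u*l+np.array([0,0,z]); return proj(S,c+r@v)
assert corner(0,-.045,5)@[0,0]==0
def top(x):
    p=[corner(l,.045,0) for l in np.linspace(.03,-.03,121)];return min(p,key=lambda q:abs(q[0]-x))[1]
A=corner(-.029,.045,0);B=corner(-.029,-.045,0);print("pred right edge",A,B,"left bottom",corner(.029,-.045,0))
xr=int(A[0]); rows=np.arange(int(A[1])+5,int(B[1])-4); q=np.array([xr-10+fall(m[y,xr-10:xr+4],.5*m[y,xr-8:xr].max()) for y in rows])
f=np.polyfit(rows,q,1);k=abs(q-np.polyval(f,rows))<.6;f=np.polyfit(rows[k],q[k],1)
sl=lambda a:(corner(-.029,.045,a)-corner(-.029,-.045,a));s=lambda a:sl(a)[0]/sl(a)[1]
print("slope",f[0],"upright",s(0),"tilt",brentq(lambda a:s(a)-f[0],-25,25),"x mid",np.polyval(f,rows.mean()),"pred",np.interp(rows.mean(),[A[1],B[1]],[A[0],B[0]]))
H=[]
for x in range(int(B[0])-12,int(B[0])-1):
    t=top(x);v=m[int(t)-5:int(t)+6,x][::-1];yt=int(t)+5-fall(v,.5*v.max())
    b=int(t)+34;v=m[b-9:b+4,x];yb=b-9+fall(v,.5*max(v[:7])); H.append((yt-t,yb-yt))
H=np.array(H);print("top off",H[:,0].mean(),"height px",H[:,1].mean(),H[:,1].std(),"upright*.974",.974*(corner(0,-.045,0)-corner(0,.045,0))[1])
E
sed -i '/^assert/d' tilt.py; python3 tilt.py
```

```text
Fn 0.30442913248088477 Fu -0.5777344524314607 Fz -3.1838396984454533 torque [-0.0243 -0.0123 -0.0045] depth 0.04587790933634851 lat -0.00010502434728101862 z 0.10472943952320822 R [ 0.     -0.0001 -1.    ]
pred right edge [332.7052 150.0052] [329.589  183.4586] left bottom [308.7328 177.7276]
slope -0.06486552013120665 upright -0.09315113285776361 tilt -3.797230979738032 x mid 330.53176064326414 pred 331.16870011309845
top off 0.5728270688804415 height px 31.041585536601318 0.15439717356253435 upright*.974 32.29851470446947[ WARN:0@7.717] global loadsave.cpp:1063 imwrite_ Unsupported depth image for selected encoder is fallbacked to CV_8U.
```

Both cues now agree on about 4°, so I'll turn the tool by +4.2° about its y axis.

jog_arm(
  motion=[
    {"x": 0, "y": 0, "z": 0, "rx": 0, "ry": 0.0117, "rz": 0, "claw": 1},
    {"x": 0, "y": 0, "z": 0, "rx": 0, "ry": 0.0117, "rz": 0, "claw": 1},
    {"x": 0, "y": 0, "z": 0, "rx": 0, "ry": 0, "rz": 0, "claw": 1},
    {"x": 0, "y": 0, "z": 0, "rx": 0, "ry": 0, "rz": 0, "claw": 1},
    {"x": 0, "y": 0, "z": 0, "rx": 0, "ry": 0, "rz": 0, "claw": 1},
  ],
)

```text
clock: 23.5
ee_pos: [0.519, -0.2088, 0.1048]
tool_rot: [0.825, 0.563, 0.03, -0.021]
wrist_force: [0.2, 0.4, -2.5]
gripper_width: 0.0572
gripper_force: 58.0
```

```bash
python3 tilt.py 2>/dev/null; python3 -c "
from h import *
a=cv2.imread('pics/avg.png');cv2.imwrite('pics/z6.png',cv2.resize(a[110:210,290:380],(540,600),interpolation=cv2.INTER_CUBIC))"
```

```text
Fn -0.2540526298741892 Fu 0.1134859375565041 Fz -1.820453142083125 torque [-0.1672 -0.0524 -0.0212] depth 0.04597131024562518 lat -0.00010496810259976938 z 0.10474304079569242 R [ 0.0269  0.0682 -0.9973]
pred right edge [332.6897 150.0135] [329.574  183.4691] left bottom [308.7166 177.7374]
slope -0.0915759172838836 upright -0.09312956925715941 tilt -0.21456443931785582 x mid 330.36136186688196 pred 331.15429440638957
top off -0.07631231107666023 height px 31.736999755316425 0.1175234762246932 upright*.974 32.300602158901214
```

View pics/z6.png

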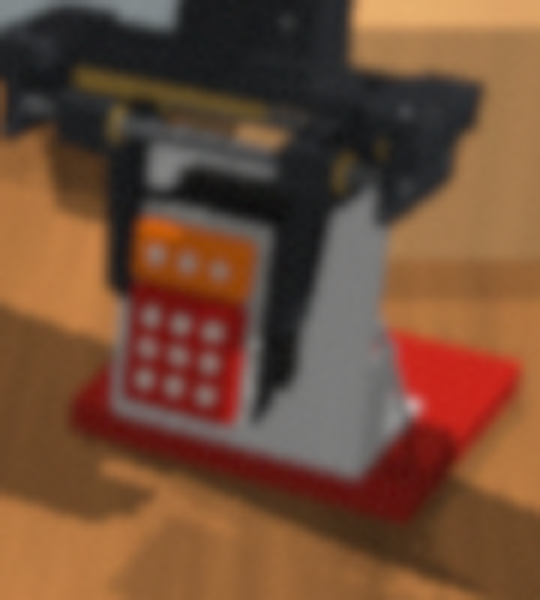

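Run:
```python
from h import *
S=grab("side");n=np.array([.3626,.932,0]);u=np.array([.932,-.3626,0]);P=np.array([.5022,-.2522,0])
c=np.array([.519,-.2088,.1048]);b=cv2.imread("pics/avg.png").astype(float);m=b[:,:,2]-b[:,:,0]
off=(c-P)@n+.021
def X(p):
    o,d=ray(S,p);q=o+d*((off+n@P-n@o)/(n@d));return (q-P)@u
for y in range(164,178,2):
    v=m[y,302:335]; h=60; i=np.where((v[:-1]<=h)&(v[1:]>h))[0]; l=302+i[0]+(h-v[i[0]])/(v[i[0]+1]-v[i[0]])
    j=np.where((v[:-1]>h)&(v[1:]<=h))[0][-1]; r=302+j+(v[j]-h)/(v[j]-v[j+1]); print(y,l,r,X((l,y)),X((r,y)),(X((l,y))+X((r,y)))/2)
    
print(m[170,300:316].astype(int).tolist())
```

```text
164 311.51724137931035 330.11764705882354 0.02324391900835043 -0.026069193103143592 -0.001412637047396581
166 311.4782608695652 329.8125 0.023003080019332555 -0.025752179331650988 -0.0013745496561592165
168 311.4166666666667 330.1794871794872 0.02282290395838359 -0.027174467584268173 -0.0021757818129422915
170 310.84615384615387 330.32608695652175 0.024042993184331153 -0.028031582490834244 -0.0019942946532515455
172 310.7307692307692 329.96078431372547 0.024013314381348128 -0.027561818667682907 -0.0017742521431673899
174 310.72 329.76363636363635 0.023693487682923287 -0.027528025621781586 -0.0019172689694291496
176 312.6363636363636 329.60377358490564 0.01803336924835315 -0.027591652200471665 -0.004779141476059257
[70, 73, 73, 71, 73, 71, 69, 69, 52, 34, 38, 64, 82, 77, 74, 81]
```

jog_arm(
  motion=[
    {"x": 0, "y": 0, "z": 0, "rx": 0, "ry": 0.003, "rz": 0, "claw": 1},
    {"x": -0.008, "y": 0, "z": -0.0006, "rx": 0, "ry": 0, "rz": 0, "claw": 1},
    {"x": -0.008, "y": 0, "z": -0.0006, "rx": 0, "ry": 0, "rz": 0, "claw": 1},
    {"x": -0.006, "y": 0, "z": -0.0005, "rx": 0, "ry": 0, "rz": 0, "claw": 1},
    {"x": 0, "y": 0, "z": 0, "rx": 0, "ry": 0, "rz": 0, "claw": 1},
    {"x": 0, "y": 0, "z": 0, "rx": 0, "ry": 0, "rz": 0, "claw": 1},
  ],
)

```text
clock: 24.7
ee_pos: [0.5156, -0.2172, 0.1047]
tool_rot: [0.825, 0.563, 0.034, -0.023]
wrist_force: [0.2, 0.6, -3.7]
gripper_width: 0.0577
gripper_force: 58.0
```

```bash
python3 -c "
from h import *; press()"
```

```text
Fn 0.6587490435553375 Fu -0.0764514250769617 Fz -3.7046579341995542 torque [ 0.013  -0.0436  0.0507] depth 0.037440981100453505 lat -0.00016939582773310875 z 0.1046786859331979 R [ 0.0304  0.0774 -0.9965]
```

jog_arm(
  motion=[
    {"x": -0.004, "y": 0, "z": -0.0003, "rx": 0, "ry": 0, "rz": 0, "claw": 1},
    {"x": -0.004, "y": 0, "z": -0.0003, "rx": 0, "ry": 0, "rz": 0, "claw": 1},
    {"x": -0.004, "y": 0, "z": -0.0003, "rx": 0, "ry": 0, "rz": 0, "claw": 1},
    {"x": -0.004, "y": 0, "z": -0.0003, "rx": 0, "ry": 0, "rz": 0, "claw": 1},
    {"x": -0.004, "y": 0, "z": -0.0003, "rx": 0, "ry": 0, "rz": 0, "claw": 1},
    {"x": 0, "y": 0, "z": 0, "rx": 0, "ry": 0, "rz": 0, "claw": 1},
    {"x": 0, "y": 0, "z": 0, "rx": 0, "ry": 0, "rz": 0, "claw": 1},
  ],
)

```text
clock: 25.58
ee_pos: [0.5139, -0.2216, 0.1048]
tool_rot: [0.825, 0.564, 0.036, -0.025]
wrist_force: [2.2, 7.8, -5.3]
gripper_width: 0.0575
gripper_force: 58.0
```

```bash
python3 tilt.py 2>/dev/null; python3 -c "
from h import *; press()"
```

```text
Fn 8.496355959560123 Fu -1.0088068026892827 Fz -4.825873600261735 torque [ 1.3565 -0.4073  0.0673] depth 0.03273679972882286 lat -0.000244972642133693 z 0.10470529264458356 R [ 0.032   0.0812 -0.9962]
pred right edge [334.9872 148.1316] [331.7907 181.3518] left bottom [311.0776 175.7265]
slope -0.10246098154922402 upright -0.09622138091313324 tilt 0.8830200172556818 x mid 332.6656365195524 pred 333.41224249518444
top off -0.2776852493041391 height px 31.674806266502813 0.15222559849086414 upright*.974 32.07452440484061
Fn 8.496355959560123 Fu -1.0088068026892827 Fz -4.825873600261735 torque [ 1.3565 -0.4073  0.0673] depth 0.03273679972882286 lat -0.000244972642133693 z 0.10470529264458356 R [ 0.032   0.0812 -0.9962]
```

jog_arm(
  motion=[
    {"x": -0.003, "y": 0, "z": -0.001, "rx": 0, "ry": 0, "rz": 0, "claw": 1},
    {"x": 0, "y": 0, "z": 0, "rx": 0, "ry": 0, "rz": 0, "claw": 1},
    {"x": 0, "y": 0, "z": 0, "rx": 0, "ry": 0, "rz": 0, "claw": 1},
    {"x": 0, "y": 0, "z": 0, "rx": 0, "ry": 0, "rz": 0, "claw": 1},
  ],
)

```text
clock: 26.48
ee_pos: [0.5136, -0.2222, 0.1048]
tool_rot: [0.824, 0.564, 0.036, -0.025]
wrist_force: [4.1, 9.6, -6.4]
gripper_width: 0.0575
gripper_force: 58.0
```

Run:
```python
from h import *
from plant import env
F=[]
for i in range(10): grab("side"); F.append(env.state()["wrist_force"])
press(); F=np.array(F); print(F.mean(0), F.mean(0)@[.3626,.932,0], F.std(0), env.state()["clock"])
```

```text
Fn 10.33319075116166 Fu -0.7003094044292624 Fz -6.601944981293765 torque [ 1.4778 -0.5872  0.0992] depth 0.03208246038006585 lat -0.00023040601591668881 z 0.10482237862329513 R [ 0.0322  0.082  -0.9961]
[ 3.6722  9.6678 -6.9276] 10.341910205309022 [0.479  0.4419 0.5001] 26.975
```

jog_arm(
  motion=[
    {"x": 0, "y": 0, "z": 0.0018, "rx": 0, "ry": 0, "rz": 0, "claw": 1},
    {"x": 0, "y": 0, "z": 0, "rx": 0, "ry": 0, "rz": 0, "claw": 1},
    {"x": 0, "y": 0, "z": 0, "rx": 0, "ry": 0, "rz": 0, "claw": 1},
    {"x": 0, "y": 0, "z": 0, "rx": 0, "ry": 0, "rz": 0, "claw": 1},
  ],
)

```text
clock: 27.48
ee_pos: [0.5137, -0.2221, 0.1047]
tool_rot: [0.824, 0.564, 0.037, -0.025]
wrist_force: [2.4, 10.0, -1.8]
gripper_width: 0.0576
gripper_force: 58.0
```

```bash
python3 tilt.py 2>/dev/null
python3 - <<'E'
from h import *
from plant import env
F=[]
for i in range(10): grab("side"); F.append(env.state()["wrist_force"])
F=np.array(F); print(F.mean(0), F.mean(0)@[.3626,.932,0])
a=cv2.imread("pics/avg.png");S=cv2.resize(a[110:210,290:380],(360,400),interpolation=cv2.INTER_CUBIC)
o=np.zeros((400,790,3),np.uint8);o[:,:360]=S;o[:320,370:790]=cv2.resize(a[100:420,140:560],(420,320));cv2.imwrite("pics/z7.png",o)
E
```

```text
Fn 10.34292457399262 Fu -1.1008979903886553 Fz -2.299010165786071 torque [ 1.5522 -0.3772  0.0367] depth 0.032197189873002505 lat -0.00019530861529424952 z 0.1046843534130591 R [ 0.0325  0.0817 -0.9961]
pred right edge [335.0578 148.0583] [331.8593 181.2677] left bottom [311.1532 175.6468]
slope -0.09737330114387627 upright -0.09631391538446497 tilt 0.14921464221469904 x mid 332.6916663907481 pred 333.47424583274164
top off -0.28822314517599973 height px 31.653807265045362 0.13768893414991693 upright*.974 32.064151066986724
[ 2.6713  9.8326 -1.7812] 10.13254371110839
```

View pics/z7.png

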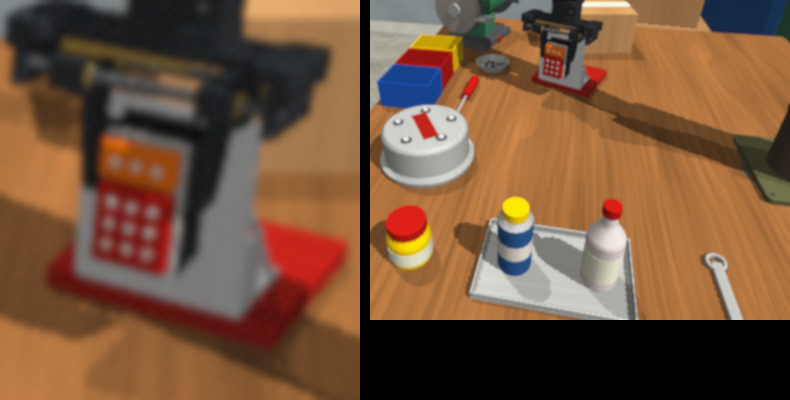

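The lamp is pressed upright on the gasket with its lens at zoom (95–180, 140–270) and about 10.1 N of push. The can stands upright in the tray at (515,237), and everything else is in place.

```bash
python3 -c "
from plant import order; print(order.finish_job())"
```

```text
the job is handed in; nothing more can be done
None
```

The spray can stands upright in the free part of the tray, and the lamp is held on the gasket, amber up, with a steady push of about 10 N; the cameras put it within about 1° of square and roughly 1–2 mm of the gasket's edges, and the job is handed in.

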